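# Pack a left/right bracket kit and press its cover home

### The job

Pack the bracket kit: stand every left-hand corner bracket on its base in the tray's left compartment and every right-hand one in the right compartment (left and right as the robot sees them). Then lift the formed white cover out of the open mould, set it on the tray and press it down evenly all round until all four edges have clicked fully home and it sits flush. Leave the roll of tape and the steel collet nut that lie among the brackets where they are.

Things in the scene. Friction and masses are not known exactly. Their poses are not given: they have to be found in the camera images.
- left1_wall (a point): LEFT-HAND aluminium bracket (may be absent), 140 g. Base 64 x 36 x 8 mm; LONG WALL 64 long, 8 thick, top 42 above the underside, off-centre along the base; low END WALL (top at 24) on one short end. Seen from above with the end wall far, the long wall is on the left. Point: centre of the long wall, 21 above the underside; x to the end wall, z up; base reaches 10 mm to +y, 26 mm to the other side.
- left2_wall (a point): LEFT-HAND aluminium bracket (may be absent), 140 g. Base 64 x 36 x 8 mm; LONG WALL 64 long, 8 thick, top 42 above the underside, off-centre along the base; low END WALL (top at 24) on one short end. Seen from above with the end wall far, the long wall is on the left. Point: centre of the long wall, 21 above the underside; x to the end wall, z up; base reaches 10 mm to +y, 26 mm to the other side.
- left3_wall (a point): LEFT-HAND aluminium bracket (may be absent), 140 g. Base 64 x 36 x 8 mm; LONG WALL 64 long, 8 thick, top 42 above the underside, off-centre along the base; low END WALL (top at 24) on one short end. Seen from above with the end wall far, the long wall is on the left. Point: centre of the long wall, 21 above the underside; x to the end wall, z up; base reaches 10 mm to +y, 26 mm to the other side.
- right1_wall (a point): RIGHT-HAND aluminium bracket (may be absent), 140 g. Base 64 x 36 x 8 mm; LONG WALL 64 long, 8 thick, top 42 above the underside, off-centre along the base; low END WALL (top at 24) on one short end. Seen from above with the end wall far, the long wall is on the right. Point: centre of the long wall, 21 above the underside; x to the end wall, z up; base reaches 10 mm to -y, 26 mm to the other side.
- right2_wall (a point): RIGHT-HAND aluminium bracket (may be absent), 140 g. Base 64 x 36 x 8 mm; LONG WALL 64 long, 8 thick, top 42 above the underside, off-centre along the base; low END WALL (top at 24) on one short end. Seen from above with the end wall far, the long wall is on the right. Point: centre of the long wall, 21 above the underside; x to the end wall, z up; base reaches 10 mm to -y, 26 mm to the other side.
- right3_wall (a point): RIGHT-HAND aluminium bracket (may be absent), 140 g. Base 64 x 36 x 8 mm; LONG WALL 64 long, 8 thick, top 42 above the underside, off-centre along the base; low END WALL (top at 24) on one short end. Seen from above with the end wall far, the long wall is on the right. Point: centre of the long wall, 21 above the underside; x to the end wall, z up; base reaches 10 mm to -y, 26 mm to the other side.
- tray: Grey open tray fixed on the bench, either side, turned up to 0.2 rad; outer 140 (x) by 175 (y) by 30 mm high, walls and floor 5 mm. Origin under its centre on the bench, z up. A middle wall as high as the rim makes two compartments. A rounded sprung catch is on the middle of each of its 4 outer sides.
- tray_left (a point): Middle of the floor of the tray's LEFT compartment (the tray's +y side, the robot's left), 5 mm above the bench; 130 mm (tray x) by 80 mm (tray y). Takes three brackets side by side with long walls along tray y, base centres at tray x = -42, 0 and 42 mm, end walls all the same way. Brackets stand 17 mm above the rim: grip long walls near the top and open only a little to let go.
- tray_right (a point): Middle of the floor of the tray's RIGHT compartment (the tray's -y side, the robot's right), 5 mm above the bench; 130 mm (tray x) by 80 mm (tray y). Takes three brackets side by side with long walls along tray y, base centres at tray x = -42, 0 and 42 mm, end walls all the same way. Brackets stand 17 mm above the rim: grip long walls near the top and open only a little to let go.
- mould: Open aluminium forming mould fixed on the bench, on the side where the tray is not: outer 198 mm (x) by 233 mm (y), cavity walls 40 mm high, a core in the middle 65 mm high that carries the cover. Origin under its centre on the bench.
- cover_rib (a point): White plastic cover, at first in the mould, 240 g: shell 140 (x) by 175 (y) by 36 mm high, open below; grip rib on top 14 (x) by 80 (y) by 26 mm high; a tab on the middle of each side reaches 23 mm below the rim and 9 mm out. Point: centre of the rib, 49 mm above the rim plane, 13 above the shell's top; z up. Lift it 65 mm straight up to clear the mould. Half a turn makes no difference.
- cover: The same cover; origin at the middle of its rim plane. Set over the tray, axes parallel, it stops on the 4 catches with its rim about 11 mm above the tray's rim. Each edge then needs about 5 to 15 N straight down on the shell's top, within 10 mm of that edge's middle, to snap past its catch. Home, rim rests on rim: rim 30 mm, shell's top 66 mm above the bench.
- edge_front (a point): Middle of the cover's -x edge, on the outside of the shell at its rim plane (36 mm below the shell's flat top). With this edge clicked home it is 30 mm above the bench; unclicked on its catch about 41 mm.
- edge_back (a point): Middle of the cover's +x edge, on the outside of the shell at its rim plane (36 mm below the shell's flat top). With this edge clicked home it is 30 mm above the bench; unclicked on its catch about 41 mm.
- edge_left (a point): Middle of the cover's +y edge, on the outside of the shell at its rim plane (36 mm below the shell's flat top). With this edge clicked home it is 30 mm above the bench; unclicked on its catch about 41 mm.
- edge_right (a point): Middle of the cover's -y edge, on the outside of the shell at its rim plane (36 mm below the shell's flat top). With this edge clicked home it is 30 mm above the bench; unclicked on its catch about 41 mm.
- tape_roll: Black roll of tape lying flat, 70 mm across, 24 mm high; not part of the job, to be left where it is (origin: middle of its underside).
- collet_nut: Steel collet nut, 52 mm across, 42 mm high; not part of the job, to be left where it is (origin: middle of its underside).

How it is judged:
On the way, in this order (a step that is already met when the one before it is completed fails the run):
1. every bracket stands in the compartment of its hand (y of left1_wall in the frame of tray between 0.002 and 0.0825 m and x of left1_wall in the frame of tray between -0.065 and 0.065 m and height (world z) of each of left1_wall, left2_wall, left3_wall, right1_wall, right2_wall, right3_wall below 0.031 m and angle between each of left1_wall, left2_wall, left3_wall, right1_wall, right2_wall, right3_wall's own z axis and vertical below 0.15 rad and y of left2_wall in the frame of tray between 0.002 and 0.0825 m and x of left2_wall in the frame of tray between -0.065 and 0.065 m and y of left3_wall in the frame of tray between 0.002 and 0.0825 m and x of left3_wall in the frame of tray between -0.065 and 0.065 m and y of right1_wall in the frame of tray between -0.0825 and -0.002 m and x of right1_wall in the frame of tray between -0.065 and 0.065 m and y of right2_wall in the frame of tray between -0.0825 and -0.002 m and x of right2_wall in the frame of tray between -0.065 and 0.065 m and y of right3_wall in the frame of tray between -0.0825 and -0.002 m and x of right3_wall in the frame of tray between -0.065 and 0.065 m), for 0.2 s.
2. the cover is lifted clear of the mould (z of cover_rib in the frame of mould above 0.14 m), for 0.05 s.
3. all four edges of the cover are clicked down on the tray (z of edge_front in the frame of tray between 0.026 and 0.033 m and z of edge_back in the frame of tray between 0.026 and 0.033 m and z of edge_left in the frame of tray between 0.026 and 0.033 m and z of edge_right in the frame of tray between 0.026 and 0.033 m and horizontal distance between cover_rib and tray below 0.008 m), for 0.2 s.
At the end, for the whole second after the job is handed in: Each bracket present stands upright (within 0.15 rad) on the floor of its own compartment; the cover is centred on the tray within 8 mm with all four edges within 3 mm of flush on the tray's rim, at rest (all of step 1 and all of step 3 and linear speed of cover below 0.02 m/s); the robot touches nothing.
It fails at once if the roll of tape or the collet nut was moved more than 5 cm (distance of any of tape_roll, collet_nut from where it was at the start of the episode above 0.05 m).
Of left1, left2, left3, right1, right2, right3 only 4 to 6 are there at a start; the rules pass over those that are not, and their reading is None.
At some moment in a run one of left1, left2, left3, right1, right2, right3 may be knocked a few centimetres aside while the robot is not near it.
It also fails if it takes over 210 s, if anything falls off the work surface, if the arm or the gripper's body presses on something with over 40 N, if the wrist force passes 120 N, or if a joint passes its speed limit or range.

### The arm

A 6-joint arm with a two-finger parallel gripper is mounted at the origin on the work surface. World frame = base frame: x ahead of the robot, y to its left, z up, the work surface at z = 0. Lengths are in m, angles in rad, forces in N, time in s.
With the tool pointing down it reaches from about 0.375 to 0.975 m from the base axis. Payload 3.8 kg.
Tool frame: the origin (TCP) lies midway between the tips of the shut fingers; the grasp point (between the pads) lies 19 mm behind it; x points along the fingers, y is the direction in which the jaws open and shut, and the axes are right-handed (so a half turn about x gives the same grasp; the last joint's range is limited). The gripper opens to 88 mm and grips with 3 to 60 N. Pads are 18 mm wide; open, the fingers measure 123 mm over their backs; the gripper's body (75 mm by 187 mm) begins 45 mm behind the grasp point.
Start: joints at [-1.173, 0.264, 1.604, -0, 1.274, -0.037], TCP at [0.284, -0.612, 0.239] pointing down, gripper open.
Joint ranges: [-2.63, 2.63], [-0.94, 2.18], [0.31, 2.57], [-1.31, 4.45], [0, 2.66], [-2.55, 2.55]. Speed limits (rad/s): [2.57, 2.57, 3.14, 3.14, 3.14, 3.14].

### API

Orientations are given as a rotation vector (axis times angle).
In Python, from cell import manip, inverse_kinematics, cams, order gives the robot as it stands. Calls block until the motion is done:
- manip.move_pose(position, orientation): joint-space move of the TCP to a pose.
- manip.move_linear(position, rate=0.15, rot=None): straight line of the TCP; rot=None keeps the orientation; rate is the mean speed in m/s.
- manip.set_joints(angles): joint-space move.
- manip.set_gripper(opening, force=None): finger opening in m; force is the grip in N (None keeps the last); returns when the fingers have stopped.
- manip.dwell(seconds).
- inverse_kinematics(position, orientation): joint angles nearest the present ones, or None.
- manip.state(): the state.
- cams.capture(name): name is "side" or "top" or "wrist"; returns a dict with "image" (480x640x3 uint8, blue, green, red), "z_map" (480x640 float32, m along the optical axis (not along the pixel's ray), 0 where there is no reading), "intrinsics" (3x3 intrinsics, pixels), "k1" (the pictures are not rectified: a ray, as slopes to the right and down, at radius r is drawn at 1 + k1 r^2 times it, then the intrinsics apply), "position" and "orientation" of the camera in the world; the wrist camera has in their place "T_tool_cam" (4x4, takes a point from camera to tool coordinates, whose origin is the TCP and whose axes are the tool frame's). Camera axes: x right, y down, z forward; pixel columns grow to the right and rows downward; lengths in m; the calibration is good to about 2 mm. A picture is of the moment at which its call begins: read the wrist's pose just before it.
A pose or a line that the arm cannot do raises manip.IKError and nothing moves.
- order.close_job(): hands the job in, once; it reports no verdict.
The state is a dict: "clock": time; "joint_pos": joint angles; "joint_velocities": joint speeds; "tau": joint torques, N m; "tool_pos": TCP position; "tcp_rot": TCP orientation; "contact_force": force on the tool from outside, world axes, zero at the start; "moment": the same for the moment, N m; "gripper_width": finger opening in m.
Only numpy, scipy, OpenCV 4.12 (cv2) and the standard library are available. Lean on these libraries where they do the work, as an engineer would, in place of code of your own. Each camera call takes 0.05 s, during which the arm holds its last target.

## Working session

There is one attempt and no reset: what is moved stays moved. The work goes in short steps, each a Python script; the robot and the scene stay as the last script left them, time stands still between calls to the robot, and variables do not carry over. Pictures are saved under pics/ and viewed, and the job is handed in when it is done.

```bash
ls; mkdir -p pics
cat > h.py <<'E'
import numpy as np, cv2
from scipy.spatial.transform import Rotation as R
from cell import manip, inverse_kinematics, cams, order
def cap(n):
    s=manip.state(); c=cams.capture(n)
    if n=="wrist":
        T=np.eye(4);T[:3,:3]=R.from_rotvec(s["tcp_rot"]).as_matrix();T[:3,3]=s["tool_pos"]
        c["T"]=T@np.array(c["T_tool_cam"])
    else:
        T=np.eye(4);o=np.array(c["orientation"]);T[:3,:3]=o if o.shape==(3,3) else R.from_rotvec(o).as_matrix();T[:3,3]=c["position"];c["T"]=T
    return c
def ray(c,u,v):
    K=np.array(c["intrinsics"]);D=np.array([c["k1"],0,0,0,0],float)
    p=cv2.undistortPoints(np.array([[[u,v]]],float),K,D)[0,0]
    return np.array([p[0],p[1],1.])
def atz(c,u,v,z):
    d=c["T"][:3,:3]@ray(c,u,v);o=c["T"][:3,3];return o+d*(z-o[2])/d[2]
def cloud(c):
    h,w=c["z_map"].shape;K=np.array(c["intrinsics"]);D=np.array([c["k1"],0,0,0,0],float)
    uu,vv=np.meshgrid(np.arange(w),np.arange(h))
    p=cv2.undistortPoints(np.stack([uu,vv],-1).reshape(-1,1,2).astype(float),K,D).reshape(h,w,2)
    z=c["z_map"];P=np.dstack([p[...,0]*z,p[...,1]*z,z])
    W=P@c["T"][:3,:3].T+c["T"][:3,3];W[z<=0]=np.nan;return W
def proj(c,P):
    Tc=np.linalg.inv(c["T"]);p=Tc[:3,:3]@np.array(P)+Tc[:3,3]
    return cv2.projectPoints(p.reshape(1,1,3),np.zeros(3),np.zeros(3),np.array(c["intrinsics"]),np.array([c["k1"],0,0,0,0],float))[0].ravel()
E
cat > a.py <<'E'
from h import *
print(manip.state())
for n in("top","side","wrist"):
    c=cap(n);cv2.imwrite(f"pics/{n}0.png",c["image"]);np.savez(f"{n}0.npz",**c);print(n,c["intrinsics"],c["k1"],c["T"].round(3).tolist())
E
python3 a.py
```

```text
pics
{'clock': 0.0, 'joint_pos': array([-1.17289653e+00,  2.64752533e-01,  1.60532100e+00,  2.99528554e-05,
        1.27371588e+00, -3.69029286e-02]), 'joint_velocities': array([ 0.00018219,  0.00037515, -0.00054693,  0.0006428 ,  0.00107854,
       -0.00122104]), 'tau': array([-3.21485408e-03, -5.02112818e+01, -3.56874990e+01,  7.24428683e-02,
        2.93497997e-02, -1.55278726e-04]), 'tool_pos': array([ 0.28406814, -0.61155212,  0.23741705]), 'tcp_rot': array([ 1.98136446,  0.43993949, -1.98210765]), 'contact_force': array([ 0.44304607, -0.21038594, -0.17244436]), 'moment': array([-0.0374754, -0.0170935, -0.0098822]), 'gripper_width': 0.08817452432511631}
top [[571.49433164   0.         324.51900289]
 [  0.         571.49433164 240.47432063]
 [  0.           0.           1.        ]] -0.12285343693815447 [[0.002, -0.985, 0.175, 0.364], [-1.0, -0.003, -0.005, 0.008], [0.006, -0.175, -0.985, 1.172], [0.0, 0.0, 0.0, 1.0]]
side [[566.5412871    0.         321.90125207]
 [  0.         566.5412871  238.26020208]
 [  0.           0.           1.        ]] -0.08870830906574302 [[-0.78, -0.32, 0.537, -0.114], [-0.625, 0.372, -0.686, 0.843], [0.02, -0.872, -0.49, 0.667], [0.0, 0.0, 0.0, 1.0]]
wrist [[386.18240851   0.         317.92142722]
 [  0.         386.18240851 236.64956576]
 [  0.           0.           1.        ]] -0.07243997517064223 [[0.422, -0.871, -0.252, 0.349], [-0.907, -0.406, -0.115, -0.581], [-0.001, 0.277, -0.961, 0.384], [0.0, 0.0, 0.0, 1.0]]
```

View pics/top0.png

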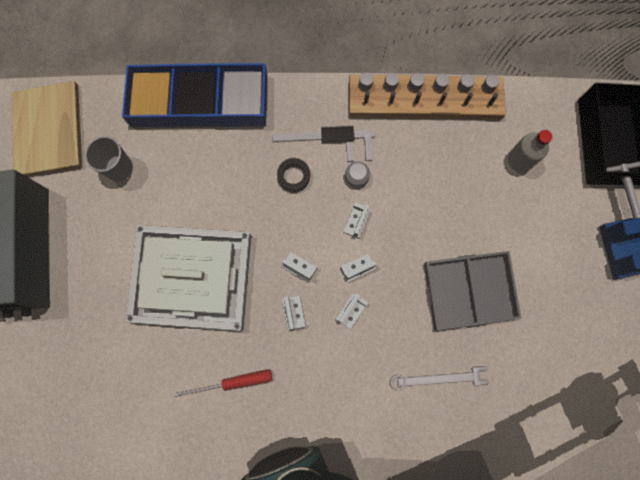

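View pics/side0.png

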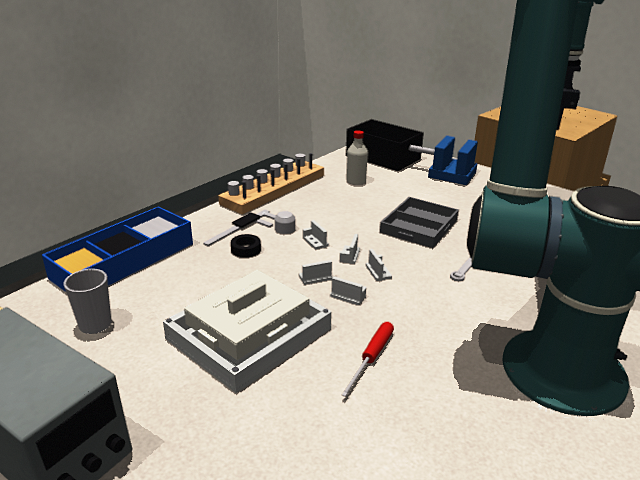

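The top view shows five brackets, near (356,220), (300,265), (358,268), (293,313) and (352,311). The tray is at (472,291) on the robot's right, and the mould with the cover is at (189,279). The tape is at (293,175) and the nut at (357,174).

```bash
cat > b.py <<'E'
from h import *
c=dict(np.load("top0.npz"));c["k1"]=float(c["k1"])
for n,u,v,z in [("b1",356,220,.02),("b2",300,265,.02),("b3",358,268,.02),("b4",293,313,.02),("b5",352,311,.02),("tray",472,291,.03),("mould",189,279,.04),("tape",293,175,.012),("nut",357,174,.04)]:
    print(n,atz(c,u,v,z).round(3))
I=c["image"]
def crop(x0,y0,x1,y1,k,n): cv2.imwrite(n,cv2.resize(I[y0:y1,x0:x1],None,fx=k,fy=k,interpolation=cv2.INTER_CUBIC))
crop(415,240,535,340,6,"pics/tray0.png"); crop(120,215,260,340,5,"pics/mould0.png");crop(270,190,390,340,4,"pics/br0.png")
W=cloud(c)
m=(np.abs(W[...,2]-.03)<.006);m[:240]=0;m[340:]=0;m[:,:415]=0;m[:,530:]=0
print(m.sum(),cv2.minAreaRect(W[m][:,:2].astype(np.float32)), W[m][:,2].mean())
m=(np.abs(W[...,2]-.04)<.006);m[:215]=0;m[340:]=0;m[:,:115]=0;m[:,265:]=0
print(m.sum(),cv2.minAreaRect(W[m][:,:2].astype(np.float32)))
m=(W[...,2]>.085);m[:215]=0;m[340:]=0;m[:,:115]=0;m[:,265:]=0
print(m.sum(),cv2.minAreaRect(W[m][:,:2].astype(np.float32)),np.percentile(W[m][:,2],[5,50,95]))
E
python3 b.py
```

```text
b1 [ 0.611 -0.063  0.02 ]
b2 [0.517 0.052 0.02 ]
b3 [ 0.511 -0.066  0.02 ]
b4 [0.42  0.065 0.02 ]
b5 [ 0.424 -0.054  0.02 ]
tray [ 0.463 -0.296  0.03 ]
mould [0.485 0.273 0.04 ]
tape [0.709 0.069 0.012]
nut [ 0.704 -0.065  0.04 ]
921 ((0.46618980169296265, -0.29950210452079773), (0.14038512110710144, 0.1788238137960434), 7.30974817276001) 0.028120765754609568
2919 ((0.49102210998535156, 0.27822357416152954), (0.23420438170433044, 0.19929468631744385), 86.51189422607422)
318 ((0.4908749461174011, 0.2759087085723877), (0.08016654849052429, 0.014326857402920723), 86.81586456298828) [0.08804069 0.09277633 0.09601389]
```

```bash
cat > mv.py <<'E'
from h import *
# tool x down
def down(a): # tool y dir at angle a in world xy
    x=np.array([0,0,-1.]);y=np.array([np.cos(a),np.sin(a),0]);z=np.cross(x,y)
    return R.from_matrix(np.stack([x,y,z],1)).as_rotvec()
if __name__=="__main__":
    s=manip.state();print(R.from_rotvec(s["tcp_rot"]).as_matrix().round(3))
    for a in np.arange(-180,180,30):
        print(a,[None if (q:=inverse_kinematics(p,down(np.radians(a)))) is None else q.round(2).tolist() for p in ([.5,.03,.3],)])
E
python3 mv.py
```

```text
[[-0.001  0.421 -0.907]
 [ 0.002 -0.907 -0.421]
 [-1.    -0.002 -0.   ]]
-180 [None]
-150 [None]
-120 [[0.01, -0.1, 1.89, 0.0, 1.36, 2.1]]
-90 [[0.01, -0.1, 1.89, -0.0, 1.36, 1.58]]
-60 [[0.01, -0.1, 1.89, -0.0, 1.36, 1.06]]
-30 [[0.01, -0.1, 1.89, 0.0, 1.36, 0.53]]
0 [[0.01, -0.1, 1.89, -0.0, 1.36, 0.01]]
30 [[0.01, -0.1, 1.89, 0.0, 1.36, -0.51]]
60 [[0.01, -0.1, 1.89, -0.0, 1.36, -1.04]]
90 [[0.01, -0.1, 1.89, -0.0, 1.36, -1.56]]
120 [[0.01, -0.1, 1.89, -0.0, 1.36, -2.08]]
150 [None]
```

```bash
cat > c.py <<'E'
from h import *
from mv import down
manip.move_pose([.51,0,.24],down(-np.pi/2)); manip.dwell(.3)
c=cap("wrist");np.savez("w1.npz",**c);cv2.imwrite("pics/w1.png",c["image"]);print(manip.state()["clock"])
E
python3 c.py
```

```text
2.825
```

View pics/w1.png

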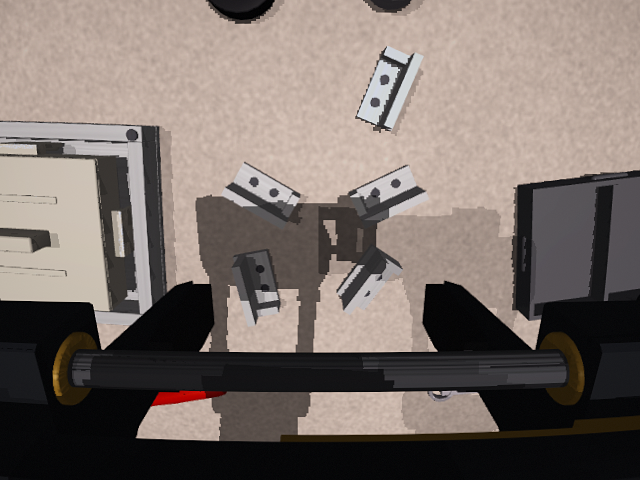

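View pics/tray0.png

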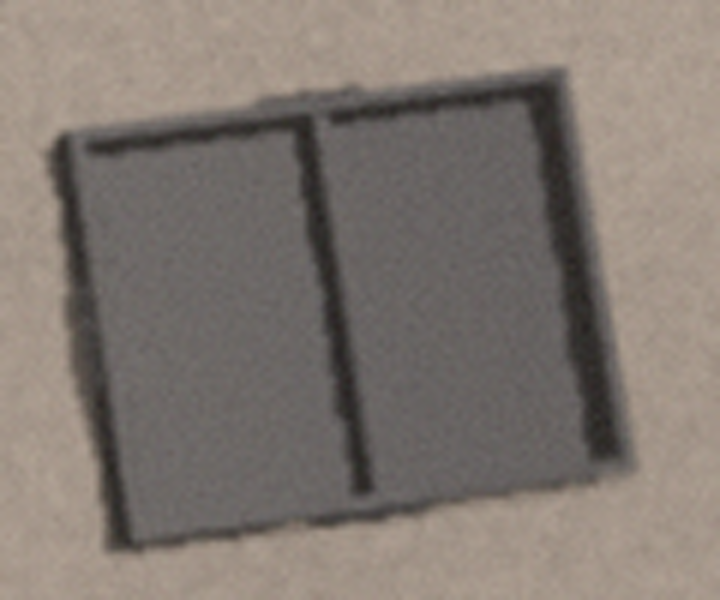

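View pics/mould0.png

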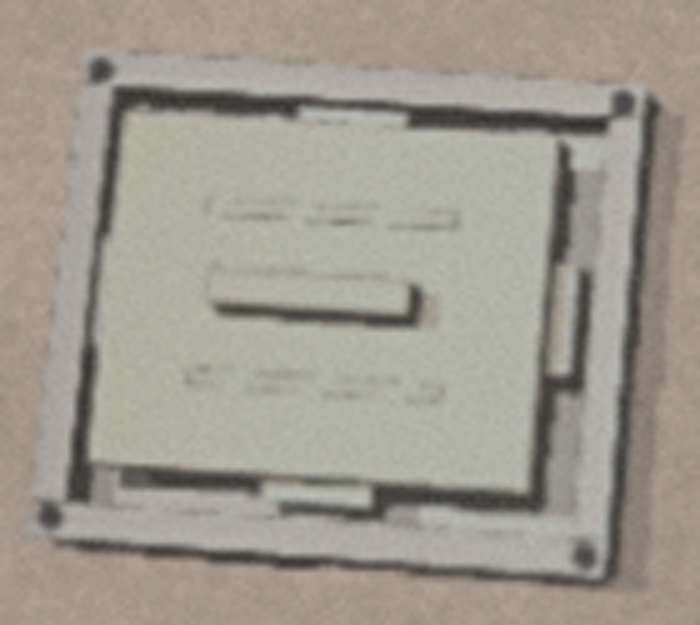

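```bash
cat > d.py <<'E'
from h import *
import sys
C=[("b1",.611,-.063),("b2",.517,.052),("b3",.511,-.066),("b4",.42,.065),("b5",.424,-.054)]
def fit(W,cx,cy,v=False,r=.05):
    P=W.reshape(-1,3);P=P[np.isfinite(P).all(1)]
    P=P[np.hypot(P[:,0]-cx,P[:,1]-cy)<r]
    h=P[P[:,2]>.034]
    if len(h)<15: return None
    (rx,ry),(w,l),a=cv2.minAreaRect(h[:,:2].astype(np.float32))
    # direction via PCA
    m=h[:,:2].mean(0);d=np.linalg.svd(h[:,:2]-m)[2][0] if len(h)<3000 else np.linalg.eigh(np.cov((h[:,:2]-m).T))[1][:,1]
    n=np.array([-d[1],d[0]])
    q=P[:,:2]-[rx,ry]; e=P[(P[:,2]>.0175)&(P[:,2]<.028)&(np.abs(q@n)>.009)&(np.abs(q@n)<.03)&(np.abs(q@d)>.018)]
    if len(e) and np.mean((e[:,:2]-[rx,ry])@d)<0: d=-d;n=-n
    b=P[(P[:,2]>.005)&(P[:,2]<.012)&(np.abs(q@n)<.035)]
    side=(b[:,:2]-[rx,ry])@n
    hand="R" if np.mean(side)>0 else "L"  # base to +y -> wall on right
    return dict(c=(round(rx,4),round(ry,4)),size=(round(w,3),round(l,3)),yaw=round(float(np.degrees(np.arctan2(d[1],d[0]))),1),hand=hand,nh=len(h),ne=len(e),ed=np.round((e[:,:2]-[rx,ry])@d,3)[:0].tolist() if not len(e) else float(np.median((e[:,:2]-[rx,ry])@d).round(4)),side=float(np.median(side).round(4)),ns=len(b),zmax=float(np.percentile(h[:,2],95).round(4)))
if __name__=="__main__":
  for f in ("top0","w1"):
    c=dict(np.load(f+".npz"));c["k1"]=float(c["k1"]);W=cloud(c)
    for n,x,y in C: print(f,n,fit(W,x,y))
    I=c["image"]
c=dict(np.load("w1.npz"))["image"]
cv2.imwrite("pics/w1a.png",cv2.resize(c[30:330,200:460],None,fx=2,fy=2,interpolation=cv2.INTER_CUBIC)) if __name__=="__main__" else 0
E
python3 d.py
```

```text
top0 b1 {'c': (0.6093, -0.0723), 'size': (0.008, 0.064), 'yaw': -22.1, 'hand': 'R', 'nh': 126, 'ne': 32, 'ed': 0.0284, 'side': 0.0115, 'ns': 277, 'zmax': 0.0438}
top0 b2 {'c': (0.5083, 0.0583), 'size': (0.064, 0.008), 'yaw': -120.6, 'hand': 'R', 'nh': 138, 'ne': 35, 'ed': 0.0278, 'side': 0.0123, 'ns': 252, 'zmax': 0.0434}
top0 b3 {'c': (0.5065, -0.0702), 'size': (0.008, 0.064), 'yaw': 115.6, 'hand': 'L', 'nh': 140, 'ne': 34, 'ed': 0.0281, 'side': -0.0136, 'ns': 264, 'zmax': 0.0436}
top0 b4 {'c': (0.4198, 0.0728), 'size': (0.064, 0.008), 'yaw': -168.9, 'hand': 'R', 'nh': 138, 'ne': 35, 'ed': 0.0275, 'side': 0.0119, 'ns': 279, 'zmax': 0.0439}
top0 b5 {'c': (0.4299, -0.0457), 'size': (0.008, 0.064), 'yaw': -34.0, 'hand': 'L', 'nh': 133, 'ne': 36, 'ed': 0.0279, 'side': -0.0126, 'ns': 296, 'zmax': 0.0442}
w1 b1 {'c': (0.6108, -0.0715), 'size': (0.009, 0.064), 'yaw': -21.6, 'hand': 'R', 'nh': 858, 'ne': 230, 'ed': 0.0273, 'side': 0.0147, 'ns': 1577, 'zmax': 0.0435}
w1 b2 {'c': (0.5251, 0.0455), 'size': (0.076, 0.055), 'yaw': -82.0, 'hand': 'R', 'nh': 40987, 'ne': 63, 'ed': 0.0203, 'side': 0.0005, 'ns': 1335, 'zmax': 0.344}
w1 b3 {'c': (0.5259, -0.0582), 'size': (0.051, 0.069), 'yaw': 72.6, 'hand': 'R', 'nh': 33700, 'ne': 75, 'ed': 0.0201, 'side': 0.0004, 'ns': 1355, 'zmax': 0.3441}
w1 b4 {'c': (0.4211, 0.0732), 'size': (0.065, 0.009), 'yaw': -168.7, 'hand': 'R', 'nh': 654, 'ne': 170, 'ed': 0.0268, 'side': 0.0145, 'ns': 1175, 'zmax': 0.0433}
w1 b5 {'c': (0.4309, -0.0446), 'size': (0.009, 0.065), 'yaw': -34.1, 'hand': 'L', 'nh': 693, 'ne': 140, 'ed': 0.029, 'side': 0.0032, 'ns': 889, 'zmax': 0.0433}
```

View pics/w1a.png

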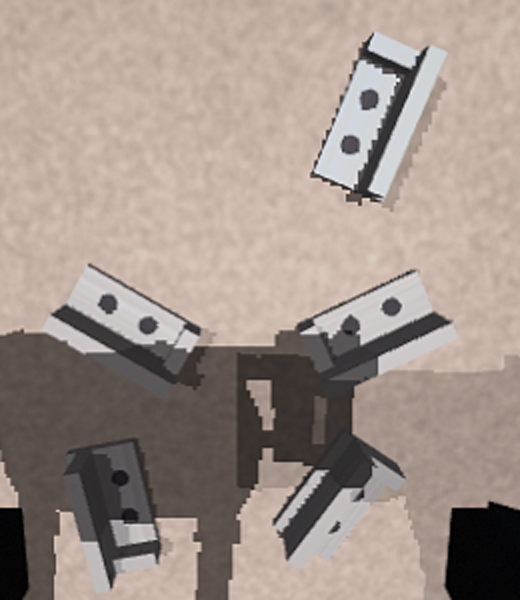

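Checking handedness against the picture: b1, b2 and b4 are right-hand, b3 and b5 are left-hand. The top and wrist cameras agree to about 1 mm. Next I'll take wrist views of the tray and the mould.

```bash
cat > e.py <<'E'
from h import *
from mv import down
def rect(W,cx,cy,z0,z1,r):
    P=W.reshape(-1,3);P=P[np.isfinite(P).all(1)];P=P[(np.hypot(P[:,0]-cx,P[:,1]-cy)<r)&(P[:,2]>z0)&(P[:,2]<z1)]
    return len(P),cv2.minAreaRect(P[:,:2].astype(np.float32)),P[:,2].mean().round(4)
if __name__=="__main__":
    for n,p,a in(("tray",[.44,-.29,.27],-120),("mould",[.455,.27,.30],-60)):
        manip.move_pose(p,down(np.radians(a)));manip.dwell(.3)
        c=cap("wrist");np.savez(n+"1.npz",**c);cv2.imwrite(f"pics/{n}1.png",c["image"]);W=cloud(c)
        if n=="tray": print(rect(W,.466,-.3,.026,.034,.12))
        else:
            print(rect(W,.49,.277,.035,.046,.16));print(rect(W,.49,.277,.085,.11,.06));print(rect(W,.49,.277,.06,.08,.13))
    print(manip.state()["clock"])
E
python3 e.py
```

```text
(3990, ((0.4673629403114319, -0.2986862063407898), (0.1410606950521469, 0.1760440468788147), 7.4726457595825195), np.float64(0.0296))
(10863, ((0.4914345443248749, 0.27849137783050537), (0.23367536067962646, 0.198787122964859), 86.5513916015625), np.float64(0.0401))
(1372, ((0.49222806096076965, 0.27772167325019836), (0.07884842902421951, 0.014172887429594994), 86.7381362915039), np.float64(0.0948))
(24629, ((0.4923301637172699, 0.27754074335098267), (0.1758468747138977, 0.14085336029529572), 86.72076416015625), np.float64(0.0693))
6.6917
```

View pics/tray1.png

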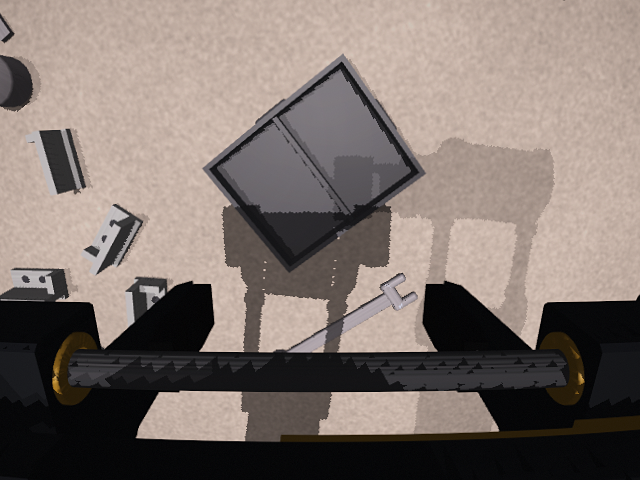

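View pics/mould1.png

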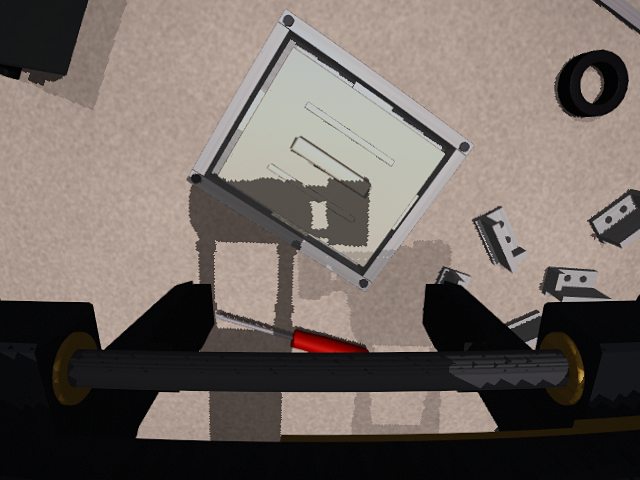

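The wrist views confirm the tray at (0.467,-0.299), yaw 7.45°, and the cover at (0.492,0.278), yaw −3.3°. The sizes match the given ones. First pick is b3.

```bash
cat > pp.py <<'E'
from h import *
from mv import down
from d import fit
TR=np.array([.4671,-.2988]);TY=np.radians(7.45)
def tw(x,y): c,s=np.cos(TY),np.sin(TY); return TR+[c*x-s*y,s*x+c*y]
def look():
    c=cap("top"); return cloud(c)
def f(): return manip.state()["contact_force"]
def wrap(a): return (a+np.pi)%(2*np.pi)-np.pi
def pick_place(bx,by,hand,slot,exp_yaw=None):
    k=fit(look(),bx,by);print(k)
    sz=sorted(k["size"]);
    if not(.06<sz[1]<.068 and .006<sz[0]<.0115 and k["hand"]==hand and k["ne"]>10): print("BAD FIT");return False
    x,y=k["c"][0]+.0012,k["c"][1]+.0007;yaw=np.radians(k["yaw"])
    Y=TY+np.pi/2*(1 if hand=="L" else -1)
    wx=slot-.008;wy=.043 if hand=="L" else -.043
    g=None
    for ap in (TY,TY+np.pi):
        ag=wrap(ap-(Y-yaw)); 
        q1=inverse_kinematics([x,y,.028],down(ag));q2=inverse_kinematics([*tw(wx,wy),.033],down(ap))
        if q1 is not None and q2 is not None: 
            m=max(abs(q1[5]),abs(q2[5])); 
            if g is None or m<g[0]: g=(m,ag,ap)
    print("grasp",np.degrees(g[1]).round(1),g[0])
    _,ag,ap=g
    manip.move_pose([x,y,.12],down(ag)); manip.set_gripper(.034)
    manip.move_linear([x,y,.028],rate=.12); print("F",f().round(1))
    manip.set_gripper(.0,force=25); w=manip.state()["gripper_width"]; print("width",w)
    if not .005<w<.012: print("NO GRASP"); return False
    manip.move_linear([x,y,.14],rate=.15); 
    p=tw(wx,wy)
    manip.move_pose([*p,.14],down(ap)); print("held",manip.state()["gripper_width"])
    manip.move_linear([*p,.037],rate=.12); f0=f()[2]; z=.036
    while z>.0315:
        manip.move_linear([*p,z],rate=.03); 
        if f()[2]-f0>3: break
        z-=.001
    print("down z",z,(f()-0).round(1),f0.round(1))
    manip.set_gripper(.018); manip.dwell(.1)
    manip.move_linear([*p,.14],rate=.15)
    print("clock",manip.state()["clock"]);return True
E
cat > p1.py <<'E'
from pp import *
pick_place(.5077,-.0695,"L",.042)
c=cap("top");cv2.imwrite("pics/t2.png",c["image"]);c=cap("wrist");cv2.imwrite("pics/w2.png",c["image"])
E
python3 p1.py
```

```text
{'c': (0.5066, -0.0704), 'size': (0.008, 0.064), 'yaw': 115.7, 'hand': 'L', 'nh': 139, 'ne': 37, 'ed': 0.0286, 'side': -0.013, 'ns': 259, 'zmax': 0.0435}
grasp 25.7 0.6451682279481368
F [-0.6 -0.4 -0.2]
width 0.007614380394937807
held 0.007486798760429365
down z 0.032999999999999995 [-1.9  1.9  4.3] -1.4
clock 15.9417
```

View pics/w2.png

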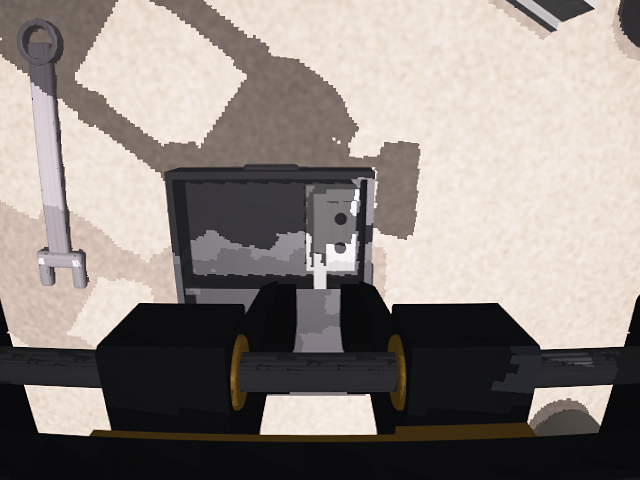

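```bash
cat > chk.py <<'E'
from pp import *
def chk(W):
    P=W.reshape(-1,3);P=P[np.isfinite(P).all(1)];q=P[:,:2]-TR;c,s=np.cos(TY),np.sin(TY)
    X=q[:,0]*c+q[:,1]*s;Yy=-q[:,0]*s+q[:,1]*c
    m=(P[:,2]>.040)&(P[:,2]<.06)&(abs(X)<.08)&(abs(Yy)<.095)
    if m.sum()<5:print("none");return
    A=np.stack([X[m],Yy[m]],1)
    for sgn in(1,-1):
        B=A[A[:,1]*sgn>0];z=P[m][A[:,1]*sgn>0][:,2]
        for x0 in(-.05,-.008,.034):
            k=abs(B[:,0]-x0)<.015
            if k.sum()>10: print(sgn,x0,k.sum(),[np.round(v,4) for v in cv2.minAreaRect((B[k]).astype(np.float32))],"z",np.percentile(z[k],[10,90]).round(3))
if __name__=="__main__":
    chk(look()); W=cloud(cap("wrist")); chk(W)
E
python3 chk.py
```

```text
1 0.034 98 [array([0.0327, 0.0517]), array([0.0083, 0.0488]), np.float64(0.1066)] z [0.042 0.048]
1 0.034 1200 [array([0.0337, 0.0438]), array([0.0077, 0.0643]), np.float64(0.263)] z [0.046 0.048]
```

b3 stands upright within 1 mm of its planned spot. On with the rest, re-measuring each one before its grasp.

```bash
cat > p2.py <<'E'
from pp import *
for a in ((.4309,-.0446,"L",-.042),(.5095,.059,"R",.042),(.421,.0732,"R",0),(.6108,-.0715,"R",-.042)):
    if not pick_place(*a): break
W=look()
from chk import chk
chk(W)
c=cap("top");cv2.imwrite("pics/t3.png",c["image"])
E
python3 p2.py
```

```text
{'c': (0.4298, -0.0457), 'size': (0.008, 0.064), 'yaw': -34.2, 'hand': 'L', 'nh': 134, 'ne': 36, 'ed': 0.0284, 'side': -0.0125, 'ns': 303, 'zmax': 0.0436}
grasp -124.2 2.006175557968202
F [-0.5 -0.   0.3]
width 0.007675362978949594
held 0.007859197414383108
down z 0.032999999999999995 [-0.3 -0.4  2. ] -1.4
clock 26.8833
{'c': (0.508, 0.0581), 'size': (0.063, 0.008), 'yaw': -120.3, 'hand': 'R', 'nh': 135, 'ne': 36, 'ed': 0.028, 'side': 0.0125, 'ns': 250, 'zmax': 0.0432}
grasp -30.3 0.7582043548621726
F [ 0.4 -0.1  0.4]
width 0.007836124357810408
held 0.007684988800941848
down z 0.032999999999999995 [-1.9  1.4  3.6] -1.9
clock 35.7667
{'c': (0.4007, 0.1145), 'size': (0.033, 0.008), 'yaw': -162.8, 'hand': 'R', 'nh': 61, 'ne': 0, 'ed': [], 'side': 0.0163, 'ns': 188, 'zmax': 0.0439}
BAD FIT
1 -0.05 133 [array([-0.05  ,  0.0443]), array([0.0631, 0.008 ]), np.float64(89.3482)] z [0.043 0.048]
1 0.034 136 [array([0.0327, 0.0439]), array([0.0646, 0.0083]), np.float64(89.955)] z [0.042 0.048]
-1 0.034 124 [array([ 0.0324, -0.0437]), array([0.0635, 0.0083]), np.float64(89.954)] z [0.042 0.048]
```

View pics/t3.png

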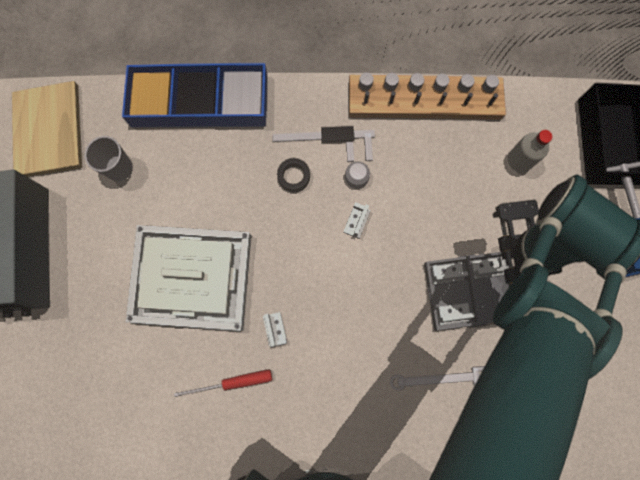

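A bracket (b4) was knocked aside: it now stands at about pixel (275,330), nearer the mould corner. I'll fit it again before grasping.

```bash
cat > q.py <<'E'
from pp import *
W=look()
print(fit(W,.395,.107,r=.045))
P=W.reshape(-1,3);P=P[np.isfinite(P).all(1)];P=P[(P[:,2]>.03)&(P[:,1]>.13)&(P[:,0]<.42)&(P[:,1]<.2)&(P[:,0]>.35)];print(P.min(0),P.max(0))
E
python3 q.py
```

```text
{'c': (0.3862, 0.1113), 'size': (0.062, 0.009), 'yaw': -166.8, 'hand': 'R', 'nh': 137, 'ne': 27, 'ed': 0.0277, 'side': 0.013, 'ns': 254, 'zmax': 0.0437}
[0.38705966 0.16562335 0.03263795] [0.41989865 0.19999307 0.06920445]
```

```bash
cat > p3.py <<'E'
from pp import *
for a in ((.39,.105,"R",0),(.6108,-.0715,"R",-.042)):
    if not pick_place(*a): break
manip.move_pose([.44,-.25,.27],down(np.radians(-120)));manip.dwell(.3)
from chk import chk
c=cap("wrist");cv2.imwrite("pics/w4.png",c["image"]);chk(cloud(c));print();c=cap("top");cv2.imwrite("pics/t4.png",c["image"]);chk(cloud(c))
E
python3 p3.py
```

```text
{'c': (0.3863, 0.1114), 'size': (0.062, 0.009), 'yaw': -166.6, 'hand': 'R', 'nh': 139, 'ne': 29, 'ed': 0.0282, 'side': 0.0135, 'ns': 256, 'zmax': 0.0442}
grasp -76.6 1.5567585922433702
F [-0.3 -0.8 -0.7]
width 0.007741243455907219
held 0.007506902300490386
down z 0.031999999999999994 [-0.9  2.3  7.4] -1.4
clock 46.3833
{'c': (0.6099, -0.0725), 'size': (0.008, 0.063), 'yaw': -22.2, 'hand': 'R', 'nh': 125, 'ne': 36, 'ed': 0.0279, 'side': 0.0118, 'ns': 275, 'zmax': 0.0437}
grasp 67.8 1.3407689485967527
F [-0.3 -0.3 -0.9]
width 0.007707801482348716
held 0.007546119931801956
down z 0.032999999999999995 [-0.9  1.8  6.8] -0.2
clock 54.9667
1 -0.05 619 [array([-0.0491,  0.044 ]), array([0.0086, 0.064 ]), np.float64(0.1654)] z [0.045 0.048]
1 0.034 567 [array([0.0341, 0.0435]), array([0.063 , 0.0081]), np.float64(89.9761)] z [0.046 0.048]
-1 -0.05 671 [array([-0.05  , -0.0418]), array([0.0641, 0.0093]), np.float64(89.9488)] z [0.045 0.048]
-1 -0.008 664 [array([-0.0074, -0.0433]), array([0.0087, 0.0644]), np.float64(0.4042)] z [0.046 0.048]
-1 0.034 651 [array([ 0.0341, -0.0428]), array([0.0641, 0.0084]), np.float64(89.7851)] z [0.046 0.048]

1 -0.05 134 [array([-0.0501,  0.0437]), array([0.0636, 0.0081]), np.float64(89.1924)] z [0.043 0.048]
1 0.034 27 [array([0.0326, 0.0176]), array([0.0129, 0.0067]), np.float64(81.8402)] z [0.043 0.047]
-1 -0.05 16 [array([-0.051 , -0.0122]), array([0.0064, 0.0079]), np.float64(82.7494)] z [0.042 0.049]
```

View pics/w4.png

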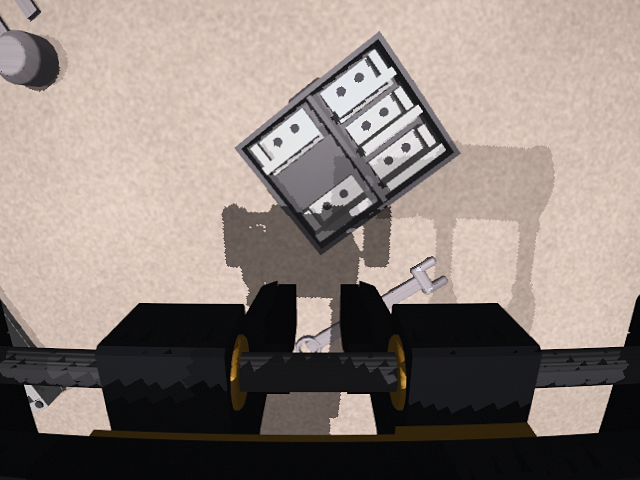

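View pics/t4.png

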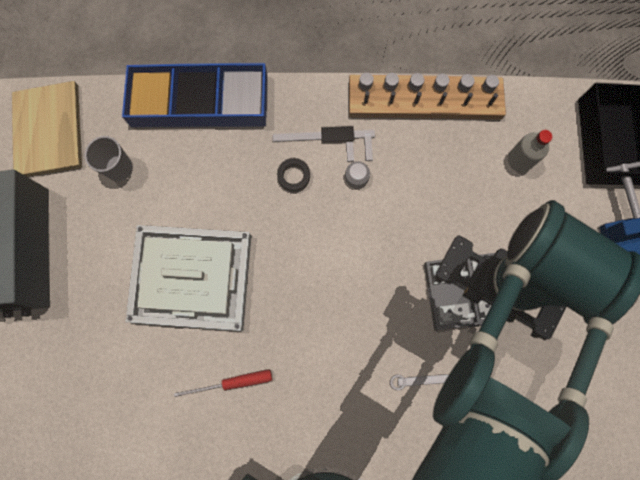

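All five brackets stand correctly (wall tops at about 47 mm), and the tape and nut haven't moved. Now the cover.

```bash
cat > p4.py <<'E'
from pp import *
a=np.radians(-3.3);x,y=.4922,.2777
manip.set_gripper(.05)
manip.move_pose([x,y,.17],down(a));
manip.move_linear([x,y,.073],rate=.1);print("F",f().round(1))
manip.set_gripper(0,force=60);print("w",manip.state()["gripper_width"],f().round(1))
manip.move_linear([x,y,.09],rate=.05);print("F",f().round(1),manip.state()["gripper_width"])
manip.move_linear([x,y,.175],rate=.08);print("F",f().round(1),manip.state()["gripper_width"],manip.state()["tool_pos"])
c=cap("side");cv2.imwrite("pics/s5.png",c["image"]);print(manip.state()["clock"])
E
python3 p4.py
```

```text
F [-0.8 -0.1  0.6]
w 0.013386328699301325 [ 0.8 -0.5  1.7]
F [ 0.1 -0.3 -2.6] 0.013637210536985299
F [ 0.6 -0.5 -2.9] 0.013348923309325316 [0.49169703 0.27745087 0.17420015]
63.5167
```

View pics/s5.png

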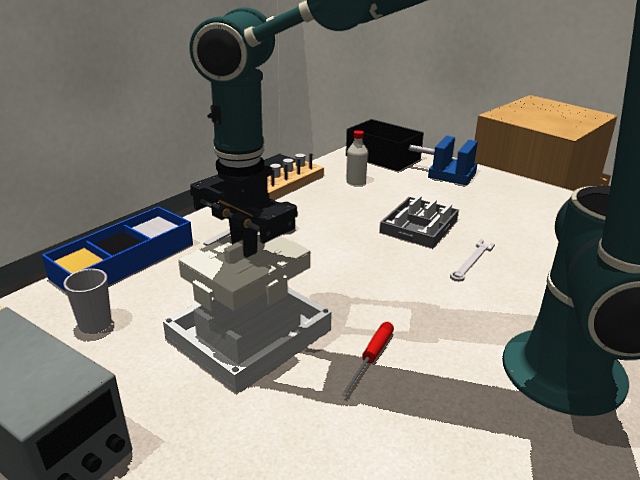

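The cover came off the mould level. Carrying it over the tray.

```bash
cat > p5.py <<'E'
from pp import *
p=TR
manip.move_linear([.4922,.2777,.21],rate=.15)
manip.move_pose([*p,.20],down(TY));manip.dwell(.4)
s=manip.state();print(s["tool_pos"],s["gripper_width"])
manip.move_linear([*p,.10],rate=.08);manip.dwell(.2)
f0=f();print("F0",f0.round(1),manip.state()["tool_pos"]);z=.098
while z>.074:
    manip.move_linear([*p,z],rate=.03);d=f()-f0
    if np.linalg.norm(d)>2: print(z,d.round(1))
    if d[2]>5: break
    z-=.002
print(manip.state()["tool_pos"],f().round(1),manip.state()["clock"])
c=cap("side");cv2.imwrite("pics/s6.png",c["image"][150:300,330:520].repeat(4,0).repeat(4,1));
E
python3 p5.py
```

```text
[ 0.4673027  -0.2985463   0.20007072] 0.013371614735062287
F0 [-0.2  0.5 -2.9] [ 0.4673946  -0.29899009  0.10054015]
0.07999999999999999 [-0.2 -0.4  6.8]
[ 0.46772276 -0.2992186   0.08087221] [-0.4  0.1  3.9] 70.475
```

View pics/s6.png

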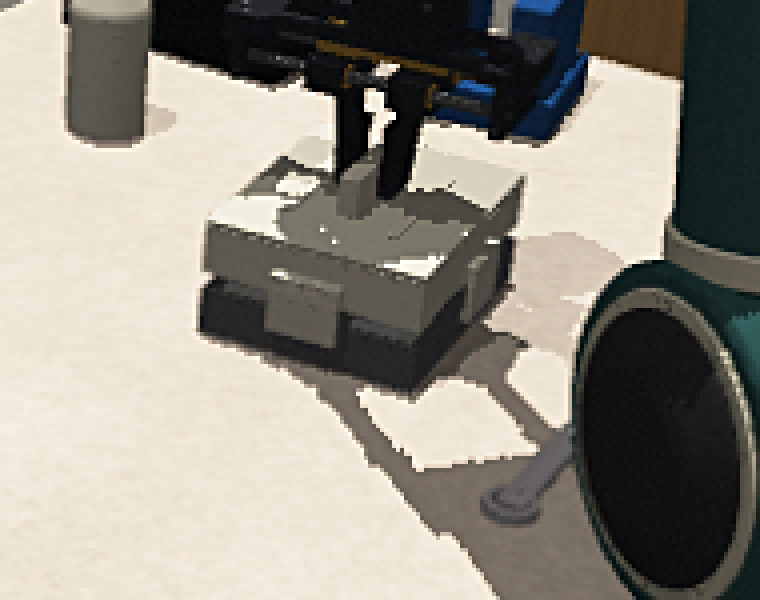

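Contact came at the expected height: the cover sits on the four catches, tabs outside the tray. I'll release it and measure.

```bash
cat > p6.py <<'E'
from pp import *
from e import rect
def cov():
    c=cap("wrist");W=cloud(c);P=W.reshape(-1,3);P=P[np.isfinite(P).all(1)]
    q=P[:,:2]-TR;cc,s=np.cos(TY),np.sin(TY);X=q[:,0]*cc+q[:,1]*s;Y=-q[:,0]*s+q[:,1]*cc
    m=(abs(X)<.085)&(abs(Y)<.1)&(P[:,2]>.055)&(P[:,2]<.088)
    print("shell",[np.round(v,4) for v in cv2.minAreaRect(np.stack([X[m],Y[m]],1).astype(np.float32))])
    for n,k in (("front",(X<-.055)&(abs(Y)<.03)),("back",(X>.055)&(abs(Y)<.03)),("left",(Y>.072)&(abs(X)<.03)),("right",(Y<-.072)&(abs(X)<.03))):
        k=k&m; print(n,k.sum(),np.median(P[k][:,2]).round(4) if k.sum() else None)
    return c
def view(n,pull=.0):
    manip.move_pose([.44,-.25,.27],down(np.radians(-120)));manip.dwell(.3)
    c=cov();cv2.imwrite(n,c["image"]);print(manip.state()["clock"])
if __name__=="__main__":
    s=manip.state()["tool_pos"];manip.set_gripper(.026);manip.move_linear([s[0],s[1],.17],rate=.1)
    view("pics/w6.png")
E
python3 p6.py
```

```text
shell [array([ 0.0005, -0.0005]), array([0.1936, 0.1584]), np.float64(89.8499)]
front 1152 0.0769
back 1793 0.0766
left 1296 0.0769
right 1554 0.0767
74.275
```

View pics/w6.png

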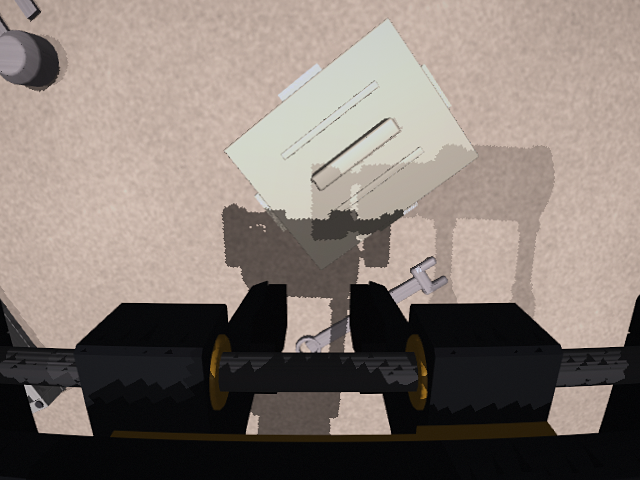

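The cover is level at 77 mm and centred within 1 mm. Pressing each edge in turn.

```bash
cat > p7.py <<'E'
from p6 import *
import sys
E={"front":(-.0625,0,TY-np.pi/2),"back":(.0625,0,TY-np.pi/2),"left":(0,.08,TY),"right":(0,-.08,TY)}
def press(n,zmin=.0635,fmax=28):
    x,y,a=E[n];p=tw(x,y)
    manip.move_pose([*p,.13],down(a));manip.move_linear([*p,.084],rate=.1);manip.dwell(.1);f0=f()[2];z=.082;log=[]
    while z>zmin:
        manip.move_linear([*p,z],rate=.03);d=f()[2]-f0;log.append((round(z*1e3,1),round(float(d),1)))
        if d>fmax or (z<.0675 and d>18): break
        z-=.001
    print(n,manip.state()["tool_pos"].round(4),log)
    manip.move_linear([*p,.13],rate=.15)
if __name__=="__main__":
    manip.move_linear([.44,-.25,.2],rate=.2) if 0 else None
    manip.set_gripper(0,force=20)
    for n in sys.argv[1:]: press(n)
    view("pics/w7_%d.png"%int(manip.state()["clock"]))
E
python3 p7.py front back left right; ls pics
```

```text
front [ 0.405  -0.3069  0.0694] [(82.0, 1.1), (81.0, 0.1), (80.0, 0.0), (79.0, 0.7), (78.0, 0.7), (77.0, 2.7), (76.0, 7.1), (75.0, 10.5), (74.0, 11.9), (73.0, 13.7), (72.0, 11.9), (71.0, 2.4), (70.0, 9.7), (69.0, 15.6), (68.0, 20.3), (67.0, 21.6)]
back [ 0.5301 -0.2909  0.0664] [(82.0, -0.7), (81.0, -0.5), (80.0, -1.4), (79.0, -0.0), (78.0, -0.4), (77.0, 3.9), (76.0, 5.8), (75.0, 5.3), (74.0, 6.4), (73.0, 5.1), (72.0, 4.6), (71.0, 5.3), (70.0, 4.5), (69.0, 9.4), (68.0, 11.8), (67.0, 13.4), (66.0, -0.8), (65.0, 8.6), (64.0, 15.6)]
left [ 0.457  -0.2196  0.0664] [(82.0, 0.1), (81.0, 1.0), (80.0, 1.1), (79.0, 0.5), (78.0, 0.1), (77.0, 0.5), (76.0, 1.0), (75.0, 0.9), (74.0, -0.4), (73.0, 1.2), (72.0, 1.2), (71.0, 0.9), (70.0, 0.4), (69.0, 1.3), (68.0, 0.3), (67.0, 0.5), (66.0, 3.6), (65.0, 11.6), (64.0, 19.7)]
right [ 0.4777 -0.3783  0.0664] [(82.0, -0.7), (81.0, 0.6), (80.0, -0.4), (79.0, -0.8), (78.0, 0.3), (77.0, 0.0), (76.0, 0.1), (75.0, -0.3), (74.0, 1.6), (73.0, 0.6), (72.0, 0.6), (71.0, -0.3), (70.0, -1.2), (69.0, -0.1), (68.0, 0.4), (67.0, -0.5), (66.0, 3.3), (65.0, 8.7), (64.0, 14.9)]
shell [array([-0.0001, -0.0003]), array([0.1757, 0.1409]), np.float64(89.1062)]
front 980 0.0661
back 1239 0.0662
left 1004 0.0661
right 1266 0.0662
104.0
br0.png
mould0.png
mould1.png
s5.png
s6.png
side0.png
t2.png
t3.png
t4.png
top0.png
tray0.png
tray1.png
w1.png
w1a.png
w2.png
w4.png
w6.png
w7_101.png
wrist0.png
```

```bash
cat > z.py <<'E'
from h import *
manip.move_pose([.45,.05,.30],manip.state()["tcp_rot"]);manip.dwell(.5)
c=cap("top");cv2.imwrite("pics/t9.png",c["image"])
c=cap("side");cv2.imwrite("pics/s9.png",cv2.resize(c["image"][170:290,340:500],None,fx=4,fy=4,interpolation=cv2.INTER_CUBIC))
E
python3 z.py
```

```text
(no output)
```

View pics/t9.png

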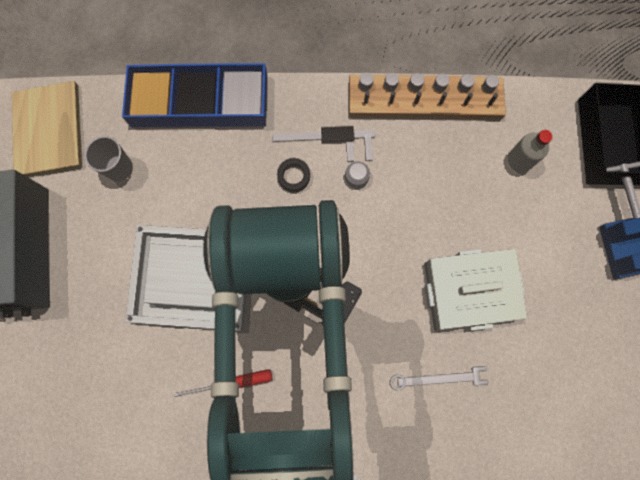

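View pics/s9.png

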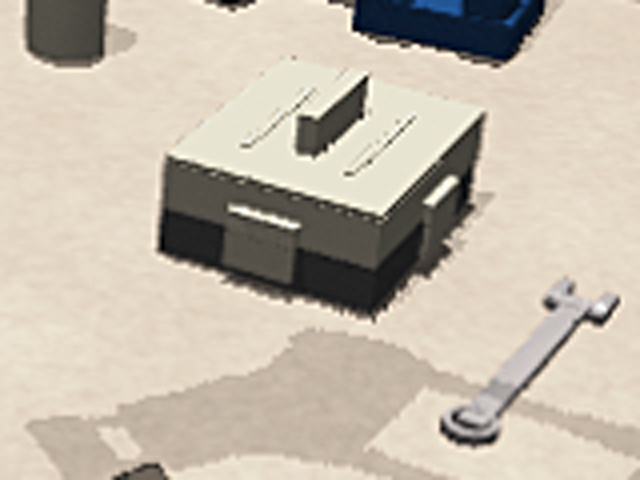

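The cover sits flush on the tray at pixel (476,290). The tape (293,175) and nut (357,174) are where they started, and the arm is clear of everything. Handing in.

```bash
python3 -c "
from h import *
print(order.close_job(), manip.state()['clock'])"
```

```text
the job is handed in; nothing more can be done
the job is handed in; nothing more can be done
```

I packed all five brackets that were there, fitted the cover on the tray, pressed it home, and handed the job in at about 106 s of the 210 s. No verdict was reported.

- **Brackets:** Two left-hand brackets stand in the left compartment and three right-hand ones in the right. The last check before the cover went on showed every wall top at about 47 mm and every wall within about 1.5 mm of its planned spot. One right-hand bracket was knocked aside during the run; I measured it again and then picked it up.
- **Cover:** After pressing all four edges, the shell's top measures 66.1 to 66.2 mm at each edge (66 mm is fully home). It is centred within 1 mm. The left and right edges were already down when I pressed them, so they must have snapped in while I pressed the front and back. I could only tell from the force readings and final heights.
- **Tape and nut:** Both are at the same pixels in the top view as at the start. The arm ended clear of everything.

No check failed.

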